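# Set the driver's clutch and lock it in its bench holder

## Task

The cordless driver standing nose-up in its bench holder is about to be used: turn its clutch collar so that the pointer stands at 6 on the scale, and swing the holder's hold-down bar fully down across the driver. Either may be done first. Leave the spare battery and the jar beside the holder where they are.

Things in the scene. Friction and masses are not known exactly. Their poses are not given: they have to be found in the camera images.
- holder: Plywood bench holder, bolted down; a yellow/black cordless pistol driver is fixed in it, nose up, leaning 35 deg from vertical to the holder's -x (robot side). Origin on the bench; x away from the robot side, y left, z up. Base plate x -170 to +100, y +-100, 15 mm thick. Pistol grip and black battery foot hang below the nose on the -x side, under 150 mm high, y +-36 mm.
- collar_centre (a point): Centre of the clutch collar, on the driver's axis, 210 mm up. Axes fixed to the driver: z along its axis out of the nose, x square to it, towards scale mark 5. Collar: plain round grey ring, 50 mm diameter, z -13 to +13 mm; grip it across its diameter with the fingers along the axis, at any angle. In front of it only the bit socket. Behind z -14 mm: fixed black gear housing, 72 mm diameter.
- collar (a joint): Angle of the collar, growing clockwise as seen from the nose. Detents hold it at nine settings 20 deg (0.349 rad) apart: 0 = setting 1, 1.745 rad = setting 6, 2.793 rad = setting 9. A detent takes about 0.15 N m to pass; let go, the collar is pulled to the nearest setting within half a second.
- scale_mid (a point): Scale mark 5, the twice as wide middle one of nine white marks on the front rim of the black gear housing, 31 mm from the axis, on the side away from the pistol grip. The marks are 20 deg apart; seen from the nose, 6, 7, 8, 9 follow it clockwise and 4, 3, 2, 1 anticlockwise. Axes as collar_centre.
- pointer (a point): Tip of the collar's pointer, 31 mm from the axis: a small white tab (5 mm wide, on the rearmost 4 mm of the collar only, standing 6.5 mm out from its side) beside the marks, continued as a white line along the collar's side and on its front face. It turns with the collar.
- socket_tip (a point): Front end of the steel bit socket, 18 mm diameter, standing 20 mm out of the collar's front, on the axis, 33 mm from collar_centre. It turns with the collar.
- bar_hinge (a point): Hinge of the hold-down bar, between two steel uprights (8 x 30 mm, 172 mm high, one on each side along x) on the holder's left (+y) side, 163 mm above the bench. Axes as the holder's; the hinge axis is along x.
- bar (a joint): Opening angle of the hold-down bar: 0 is closed, bar level, pointing along the holder's -y across the motor housing, against a firm stop; 1.57 is upright; at most 1.7. The hinge is stiff (0.15 N m): the bar stays where it is left, and about 2 N on the handle moves it.
- bar_handle (a point): Middle of the handle's upper face, 149 mm along the bar from the hinge axis; 171 mm above the bench when closed; it looks to the holder's +y when the bar is upright. Black handle 26 mm wide, 66 long, 16 thick; steel bar 16 x 12 mm. Closed, it lies clear beside the driver (holder y -39 to -105 mm). Axes move with the bar: -y along it to the free end, z out of this face.
- battery: Bystander: spare black battery pack, 105 x 70 x 57 mm, lying on the bench beside the holder. Origin: centre of its underside.
- jar: Bystander: glass jar with steel lid, 64 mm diameter, 75 mm high, beside the holder. Origin: centre of its underside.

How it is judged:
By the outcome, as a careful person would: the job done as asked, in the order asked, and still so for the second after the job is handed in, with the robot touching nothing.
It also fails if it takes over 48 s, if anything falls off the work surface, if the arm or the gripper's body presses on something with over 40 N, if the wrist force passes 120 N, or if a joint passes its speed limit or range.

## Robot

A 6-joint arm with a two-finger parallel gripper is mounted at the origin on the work surface. World frame = base frame: x ahead of the robot, y to its left, z up, the work surface at z = 0. Lengths are in m, angles in rad, forces in N, time in s.
With the tool pointing down it reaches from about 0.375 to 0.9 m from the base axis. Payload 3.1 kg.
Tool frame: the origin (TCP) lies midway between the tips of the shut fingers; the grasp point (between the pads) lies 19 mm behind it; z points along the fingers, y is the line along which they close (so a half turn about z gives the same grasp; the last joint's range is limited). The gripper opens to 87 mm and grips with 3 to 60 N. Pads are 19 mm wide; open, the fingers measure 117 mm over their backs; the gripper's body (75 mm by 190 mm) begins 51 mm behind the grasp point.
Start: joints at [0.931, 0.527, 1.433, -0, 1.181, -0.178], TCP at [0.278, 0.56, 0.223] pointing down, gripper open.
Joint ranges: [-3.08, 3.08], [-0.75, 2.2], [0.22, 2.44], [-1.43, 4.57], [0, 2.65], [-2.85, 2.85]. Speed limits (rad/s): [2.79, 2.79, 3.14, 3.14, 3.14, 3.14].

## Interface

Orientations are given as a unit quaternion [x, y, z, w].
In Python, from rig import robot gives the robot as it stands. The module is installed in compiled form; this text tells all that it offers.
- The arm moves only by the tool play_rows, never from a script. Its arguments are lists of equal length, an entry for each row: "gripper": the closure, from -1 (fully open) to 1 (shut); "delta_pos": the shift along the tool's x, y, z in cm, a list of three; "turn": the turn, a rotation vector about the tool's x, y, z in rad, a list of three. A call has 1 to 12 rows; each row is the pose to reach, as a shift and turn from the pose commanded when the call began, along the tool's axes at that moment; what a row does not reach only later rows make up. A row lasts 1/8 s, in which the tool goes at most 62.5 mm and 10.7 degrees, less where a joint would pass 70% of its speed; a pose out of reach is approached as far as the arm can. A call with a gripper value outside its range is refused whole. The fingers move at their own pace and stop on an object; "squeeze" is the grip in N (left out, the last holds). Time passes only in rows, so rows that repeat a pose let the fingers close. It gives the time, the measured TCP pose, the force, the opening and the grip force at its end, in the units of the state.
- robot.get_obs(): the state, without advancing time (a new reading comes with each control period).
- robot.camera(name): name is "scene" or "top" or "wrist"; returns a dict with "color" (384x512x3 uint8, red, green, blue), "vfov" (degrees; the focal length in pixels is half the picture's height over the tangent of half this angle, whatever the lens; pixels are square), "cx", "cy" (the principal point, pixels), "R" (3x3) and "t" (3): a world point X has camera coordinates R X + t. Camera axes: x right, y down, z forward; pixel columns grow to the right and rows downward; lengths in m; the calibration is good to about 2 mm. The wrist camera is an equidistant fisheye: a pixel r from the principal point sees the ray r / f radians off the axis. A picture is of the moment at which its call begins. There is no depth.
- robot.hand_in(): hands the job in; it is judged then, once.
The state is a dict: "time": time; "q": joint angles; "joint_velocities": joint speeds; "joint_torque": joint torques, N m; "position": TCP position; "tool_rot": TCP orientation; "ft_force": force on the tool from outside, world axes, zero at the start; "moment": the same for the moment, N m; "grip_width": finger opening in m; "grip_force": force on a finger pad.
Only numpy, scipy, OpenCV 4.12 (cv2) and the standard library are available. Lean on these libraries where they do the work, as an engineer would, in place of code of your own. Each camera call takes 0.05 s, during which the arm holds its last target. There are 200 camera calls.

## Working session

There is one attempt and no reset: what is moved stays moved. The work goes in short steps, Python scripts to look and compute and a tool call to move; the robot and the scene stay as the last step left them, time stands still between calls to the robot, and variables do not carry over. Pictures are saved under pics/ and viewed, at most 10 in all, crops included, and the job is handed in when it is done.

Besides the shell and the picture viewer there is one more tool, called after ">>>" by a JSON object that holds its "fn" and its "kwargs", one argument or row to a line. play_rows: Moves the arm, as the interface text tells. Its arguments: {"type":"object","properties":{"gripper":{"type":"array","items":{"type":"number"}},"delta_pos":{"type":"array","items":{"type":"array","items":{"type":"number"}}},"turn":{"type":"array","items":{"type":"array","items":{"type":"number"}}},"squeeze":{"type":"number"}},"required":["gripper","delta_pos","turn"]}

```bash
mkdir -p pics; python3 - <<'E'
from rig import robot
import cv2,pickle,numpy as np
d={}
for n in("scene","top","wrist"):
    c=robot.camera(n);d[n]=c;cv2.imwrite(f"pics/{n}0.png",c["color"][:,:,::-1]);print(n,c["vfov"],c["cx"],c["cy"],np.round(c["R"],3).tolist(),np.round(c["t"],3))
im=np.hstack([d["scene"]["color"],d["top"]["color"]])[:,:,::-1]
pickle.dump(d,open("d0.pkl","wb"))
o=robot.get_obs();print(o)
E
```

```text
scene 48.5481178273258 251.4591472431531 184.86396644922172 [[-0.857, 0.515, -0.003], [0.408, 0.674, -0.616], [-0.315, -0.529, -0.788]] [ 0.472 -0.194  1.121]
top 42.669341364888524 259.66078242205987 196.5292909667778 [[0.004, -1.0, -0.014], [-0.993, -0.002, -0.117], [0.117, 0.014, -0.993]] [0.06  0.597 1.031]
wrist 65.70646984690485 258.136672864543 187.7666211483832 [[0.444, 0.896, -0.002], [0.863, -0.427, 0.271], [0.242, -0.122, -0.963]] [-0.623 -0.034  0.389]
{'time': 0.15, 'q': array([ 9.31525243e-01,  5.28286937e-01,  1.43360259e+00, -2.81473100e-06,
        1.18140003e+00, -1.78466720e-01]), 'joint_velocities': array([-0.0002813 , -0.00261461, -0.00382011, -0.00042955, -0.00274057,
       -0.00156808]), 'joint_torque': array([ 8.29035871e-04, -4.40431452e+01, -1.76842743e+01,  6.33653998e-02,
        5.51898277e-02, -1.04266742e-04]), 'position': array([0.27753382, 0.55937431, 0.22177706]), 'tool_rot': array([ 2.28368492e-01,  9.73574400e-01, -7.79032674e-04, -3.36126328e-04]), 'ft_force': array([ 0.5534361 , -1.22570569, -0.69049818]), 'moment': array([ 0.04700132, -0.01920987,  0.05429039]), 'grip_force': 0.0, 'grip_width': 0.08667075253713523}
```

View pics/scene0.png

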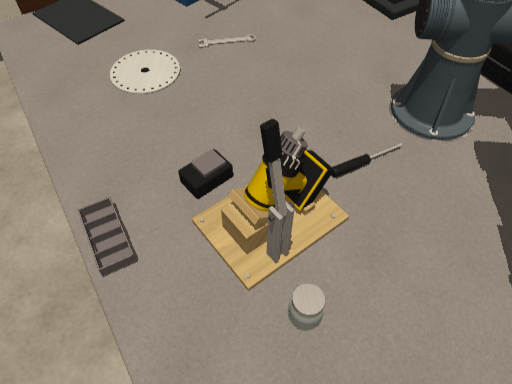

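View pics/top0.png

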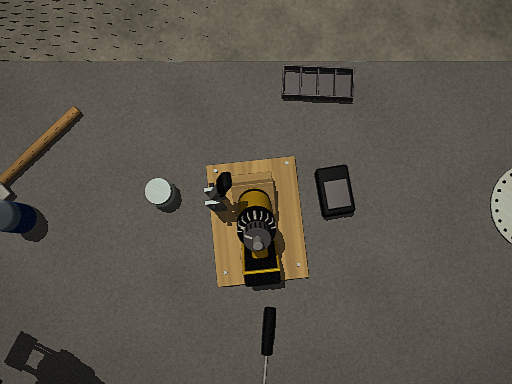

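The scene shows the holder with its bar about upright (handle at ~(270,140)) and the nose pointing toward the robot. In the top view the plate corners are near (206,165), (294,156), (308,277), (219,287), and the collar is at ~(258,238). Next I'll compute the holder pose and zoom on the collar.

```bash
cat > h.py <<'E'
import numpy as np,cv2,pickle
from scipy.spatial.transform import Rotation as Rot
def f(c): return c["color"].shape[0]/2/np.tan(np.radians(c["vfov"])/2)
def ray(c,u,v,fish=False):
    x=np.array([u-c["cx"],v-c["cy"]])/f(c)
    if fish:
        r=np.hypot(*x); d=np.array([*(x/r*np.sin(r)),np.cos(r)])
    else: d=np.array([*x,1.])
    R=np.array(c["R"]);return -R.T@c["t"],R.T@d/np.linalg.norm(d)
def onz(c,u,v,z,fish=False):
    o,d=ray(c,u,v,fish);return o+d*(z-o[2])/d[2]
def proj(c,X,fish=False):
    p=np.array(c["R"])@X+c["t"]
    if fish:
        r=np.hypot(p[0],p[1]);th=np.arctan2(r,p[2]);q=p[:2]/r*th
    else: q=p[:2]/p[2]
    return q*f(c)+[c["cx"],c["cy"]]
E
python3 - <<'E'
from h import *
d=pickle.load(open("d0.pkl","rb"));
for n in("top","scene"):
    c=d[n];hsv=cv2.cvtColor(c["color"],cv2.COLOR_RGB2HSV)
    m=cv2.inRange(hsv,(8,60,110),(28,190,255))
    k,l,s,_=cv2.connectedComponentsWithStats(m)
    i=1+np.argmax(s[1:,4]);print(s[i])
    pts=np.argwhere(l==i)[:,::-1]
    hull=cv2.convexHull(pts.astype(np.int32))[:,0]
    w=np.array([onz(c,u,v,.015)[:2] for u,v in hull]).astype(np.float32)
    r=cv2.minAreaRect(w*1000);print(n,r,cv2.boxPoints(r).round(1).tolist())
c=d["top"]["color"][200:290,210:310,::-1];s=d["scene"]["color"][100:200,230:345,::-1]
a=cv2.resize(c,None,fx=6,fy=6,interpolation=cv2.INTER_CUBIC);cv2.imwrite("pics/topc.png",a)
E
```

```text
[ 206  156  103  124 4414]
top ((547.6062622070312, 69.70384216308594), (268.2163391113281, 198.03146362304688), 6.429125785827637) [[403.29998779296875, 153.10000610351562], [425.3999938964844, -43.70000076293945], [692.0, -13.699999809265137], [669.7999877929688, 183.10000610351562]]
[ 192  160  158  131 6281]
scene ((550.3431396484375, 55.222511291503906), (273.6005554199219, 239.5806884765625), 6.445463180541992) [[401.0, 158.89999389648438], [427.8999938964844, -79.19999694824219], [699.7000122070312, -48.5], [672.7999877929688, 189.60000610351562]]
```

View pics/topc.png

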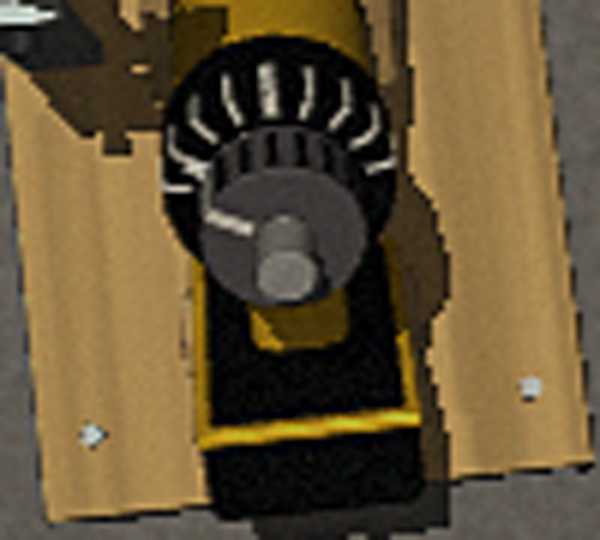

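The crop shows the wide mark 5 at (268,90), six to nine to its right, and the pointer line at (230,220) toward a tab at ~(195,168), so it is at setting 1 or 2. The socket tip is at (288,275). I'll work out the angle, the collar and the bar.

```bash
python3 - <<'E'
from h import *
d=pickle.load(open("d0.pkl","rb"));t=d["top"];s=d["scene"]
yaw=np.radians(6.43);ex=np.array([np.cos(yaw),np.sin(yaw),0]);ey=np.array([-ex[1],ex[0],0]);ez=np.array([0,0,1.])
O=np.array([.5476,.0697,0])+.035*ex
print("O",O)
H=lambda p:np.array([(p-O)@ex,(p-O)@ey,p[2]])
a=np.radians(35);u=-np.sin(a)*ex+np.cos(a)*ez; X=np.cos(a)*ex+np.sin(a)*ez; Y=np.cross(u,X)
p=onz(t,258,245.6,.210+.033*np.cos(a));print("tip",p,H(p))
C=p-.033*u;C2=O+H(C)[0]*ex+.21*ez;print("C",C,H(C))
print("tip in scene",proj(s,C2+.033*u))
cr=lambda q:(q-[210,200])*6
for k in range(1,10):
    th=-np.radians(20*(k-5)) # clockwise seen from nose = negative about u
    e=np.cos(th)*X+np.sin(th)*Y
    print(k,cr(proj(t,C2-.014*u+.031*e)).round(),"tab",cr(proj(t,C2-.011*u+.031*e)).round(),"face",cr(proj(t,C2+.013*u+.018*e)).round())
# uprights tops / handle
for uv in [(211,189),(213,206),(212,197)]: print("upr",uv,H(onz(t,*uv,.172)))
for z in(.30,.345):print("handle",z,H(onz(t,224,180,z)))
cv2.imwrite("pics/two.png",np.hstack([cv2.resize(t["color"][150:230,190:255,::-1],(390,480),interpolation=2),cv2.resize(s["color"][110:270,240:346,::-1],(318,480),interpolation=2)]))
E
```

```text
O [0.58237983 0.07361962 0.        ]
tip [0.48782603 0.06154195 0.23703202] [-0.09531157 -0.00141269  0.23703202]
C [0.50663499 0.06366168 0.21      ] [-0.07638354 -0.00141269  0.21      ]
tip in scene [300.47725919 128.50202751]
1 [174. 184.] tab [174. 189.] face [219. 234.]
2 [182. 154.] tab [182. 159.] face [224. 217.]
3 [202. 128.] tab [202. 133.] face [236. 201.]
4 [231. 109.] tab [231. 114.] face [253. 190.]
5 [266. 100.] tab [266. 105.] face [274. 185.]
6 [302. 102.] tab [302. 107.] face [295. 186.]
7 [334. 114.] tab [335. 119.] face [315. 193.]
8 [360. 134.] tab [360. 140.] face [330. 205.]
9 [375. 162.] tab [375. 167.] face [339. 221.]
upr (211, 189) [0.02171386 0.07661167 0.172     ]
upr (213, 206) [-0.01091073  0.07598365  0.172     ]
upr (212, 197) [0.00631531 0.07620476 0.172     ]
handle 0.3 [0.0155916  0.04138138 0.3       ]
handle 0.345 [0.00836489 0.03821669 0.345     ]
```

View pics/two.png

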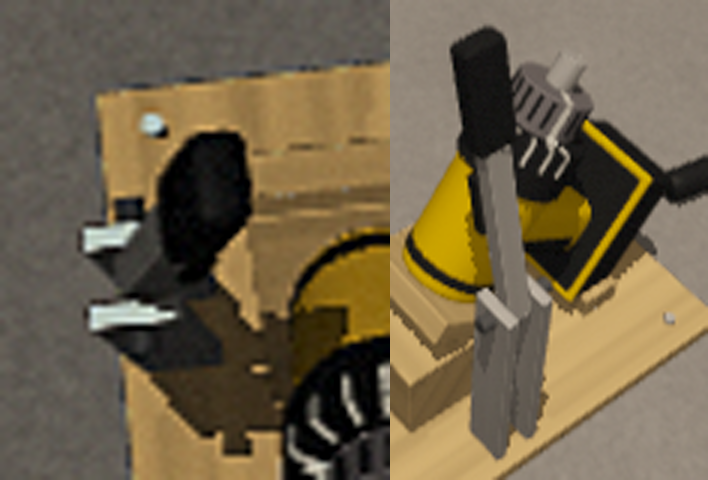

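The right half shows the bar hinged between the uprights, leaning slightly over the driver: the handle end is at scene (270,122) and top (227,176). The bar angle is about 1.35 rad and the hinge is at holder (0.005, 0.076). The face line at ~(224,218) matches setting 2, which means 80° clockwise. I'll do the bar first.

```bash
cat >> h.py <<'E'
d=pickle.load(open("d0.pkl","rb"));t=d["top"];s=d["scene"]
yaw=np.radians(6.43);ex=np.array([np.cos(yaw),np.sin(yaw),0]);ey=np.array([-ex[1],ex[0],0]);ez=np.array([0,0,1.])
O=np.array([.5476,.0697,0])+.035*ex
a=np.radians(35);u=-np.sin(a)*ex+np.cos(a)*ez; X=np.cos(a)*ex+np.sin(a)*ez; Y=np.cross(u,X)
H=lambda p:np.array([(p-O)@ex,(p-O)@ey,p[2]])
W=lambda x,y,z:O+x*ex+y*ey+z*ez
C=W(-.0764,0,.21)
def rows(P0,R0,P,R):
    for p,r in zip(P,R):
        print((R0.T@(p-P0)*100).round(1).tolist(),Rot.from_matrix(R0.T@r).as_rotvec().round(3).tolist())
E
python3 - <<'E'
from h import *
from rig import robot
# triangulate handle end
o1,d1=ray(t,227,176);o2,d2=ray(s,270,121.7)
A=np.array([d1,-d2]).T;k=np.linalg.lstsq(A,o2-o1,rcond=None)[0]
m=(o1+k[0]*d1+o2+k[1]*d2)/2;print("end",H(m),np.linalg.norm(o1+k[0]*d1-o2-k[1]*d2))
o=robot.get_obs();R0=Rot.from_quat(o["tool_rot"]).as_matrix();P0=np.array([.278,.56,.223])
Rt=np.array([np.cross(ey,-ez),ey,-ez]).T
print(np.round(R0,2).tolist(),np.linalg.det(Rt))
P=[W(.005,.12,.33),W(.005,.1,.295)];
for ph in np.linspace(1.3,-.03,12): P.append(W(.005,.076-.149*np.cos(ph)+.008*np.sin(ph)+.015,.163+.149*np.sin(ph)+.008*np.cos(ph)))
rows(P0,R0,P[:2],[Rt]*2);print();rows(P[1],Rt,P[2:],[Rt]*12)
E
```

```text
end [0.01163111 0.03577173 0.34310558] 0.007637800716342594
[[-0.9, 0.44, -0.0], [0.44, 0.9, -0.0], [0.0, -0.0, -1.0]] 1.0
[-42.8, -19.7, -10.7] [-0.002, -0.001, -0.573]
[-43.9, -21.4, -7.2] [-0.002, -0.001, -0.573]

[-0.0, -4.1, -1.4] [0.0, 0.0, 0.0]
[-0.0, -5.8, -0.9] [0.0, 0.0, 0.0]
[-0.0, -7.5, -0.2] [0.0, 0.0, 0.0]
[-0.0, -9.1, 0.7] [0.0, 0.0, 0.0]
[-0.0, -10.5, 1.8] [0.0, 0.0, 0.0]
[-0.0, -11.8, 3.0] [0.0, 0.0, 0.0]
[-0.0, -13.0, 4.4] [0.0, 0.0, 0.0]
[-0.0, -13.9, 6.0] [0.0, 0.0, 0.0]
[-0.0, -14.7, 7.6] [0.0, 0.0, 0.0]
[-0.0, -15.3, 9.3] [0.0, 0.0, 0.0]
[-0.0, -15.7, 11.1] [0.0, 0.0, 0.0]
[-0.0, -15.8, 12.8] [0.0, 0.0, 0.0]
```

>>> {"fn": "play_rows", "kwargs": {
  "gripper": [1,1,1,1,1,1,1,1,1,1,1,1],
  "delta_pos": [
    [-42.8,-19.7,-10.7],
    [-42.8,-19.7,-10.7],
    [-42.8,-19.7,-10.7],
    [-42.8,-19.7,-10.7],
    [-42.8,-19.7,-10.7],
    [-42.8,-19.7,-10.7],
    [-42.8,-19.7,-10.7],
    [-42.8,-19.7,-10.7],
    [-42.8,-19.7,-10.7],
    [-42.8,-19.7,-10.7],
    [-43.9,-21.4,-7.2],
    [-43.9,-21.4,-7.2]
  ],
  "turn": [
    [0,0,-0.573],
    [0,0,-0.573],
    [0,0,-0.573],
    [0,0,-0.573],
    [0,0,-0.573],
    [0,0,-0.573],
    [0,0,-0.573],
    [0,0,-0.573],
    [0,0,-0.573],
    [0,0,-0.573],
    [0,0,-0.573],
    [0,0,-0.573]
  ],
  "squeeze": 10
}}

```text
time: 1.65
position: [0.5727, 0.1734, 0.2916]
tool_rot: [-0.056, 0.998, -0.0, -0.004]
ft_force: [-1.2, -0.2, 0.7]
grip_width: 0.0005
grip_force: 0.0
```

>>> {"fn": "play_rows", "kwargs": {
  "gripper": [1,1,1,1,1,1,1,1,1,1],
  "delta_pos": [
    [0,-2,-1.2],
    [0,-4.1,-1.4],
    [0,-5.8,-0.9],
    [0,-7.5,-0.2],
    [0,-9.1,0.7],
    [0,-10.5,1.8],
    [0,-11.8,3.0],
    [0,-13.0,4.4],
    [0,-13.9,6.0],
    [0,-14.7,7.6]
  ],
  "turn": [
    [0,0,0],
    [0,0,0],
    [0,0,0],
    [0,0,0],
    [0,0,0],
    [0,0,0],
    [0,0,0],
    [0,0,0],
    [0,0,0],
    [0,0,0]
  ]
}}

```text
time: 2.9
position: [0.5923, 0.0264, 0.2172]
tool_rot: [-0.056, 0.998, 0.0, -0.0]
ft_force: [1.0, 0.8, 0.9]
grip_width: 0.0007
grip_force: 0.3
```

```bash
python3 - <<'E'
from h import *
from rig import robot
c=robot.camera("scene");cv2.imwrite("pics/s1.png",cv2.resize(c["color"][60:280,180:400,::-1],None,fx=2.5,fy=2.5))
E
```

```text
(no output)
```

View pics/s1.png

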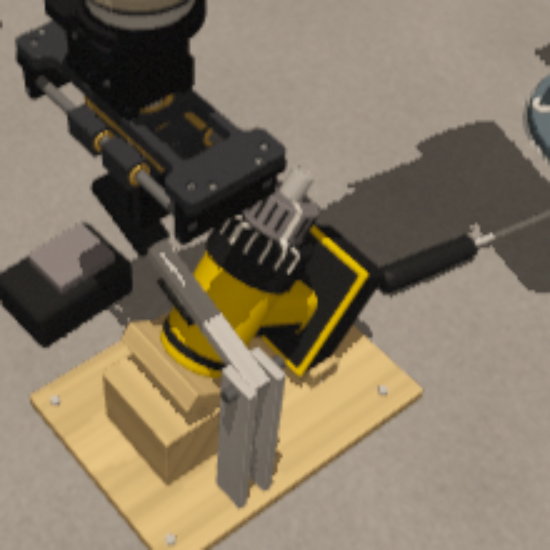

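The bar follows the fingers and is well past halfway, with the bar end behind the gripper at ~(165,265). I'll push on to the stop.

>>> {"fn": "play_rows", "kwargs": {
  "gripper": [1,1,1,1,1],
  "delta_pos": [
    [0,-0.6,1.7],
    [0,-1.0,3.2],
    [0,-1.1,4.2],
    [0,-1.1,4.8],
    [0,-1.1,5.0]
  ],
  "turn": [
    [0,0,0],
    [0,0,0],
    [0,0,0],
    [0,0,0],
    [0,0,0]
  ]
}}

```text
time: 3.58
position: [0.5934, 0.0158, 0.1711]
tool_rot: [-0.056, 0.998, -0.0, -0.0]
ft_force: [-6.9, -0.3, 21.6]
grip_width: 0.0007
grip_force: 10.8
```

The bar is on its stop: 21.6 N of upward force at z 0.171, the closed height. I'll lift off and plan the collar grasp.

>>> {"fn": "play_rows", "kwargs": {
  "gripper": [0.8,0,-1,-1],
  "delta_pos": [
    [0,0,-4],
    [0,0,-10],
    [0,0,-15],
    [0,0,-15]
  ],
  "turn": [
    [0,0,0],
    [0,0,0],
    [0,0,0],
    [0,0,0]
  ]
}}

```text
time: 4.08
position: [0.5965, 0.0158, 0.3239]
tool_rot: [-0.056, 0.998, -0.001, 0.006]
ft_force: [-0.4, 0.3, 0.1]
grip_width: 0.0312
grip_force: 0.0
```

```bash
python3 - <<'E'
from h import *
from rig import robot
o=robot.get_obs();print(o["q"].round(3),o["position"])
R0=Rot.from_quat(o["tool_rot"]).as_matrix();P0=o["position"]
for g in (-40,0,-60,-90):   # tool y = ey rotated about tool z by g deg
    Rt=np.array([np.cross(ey,-u),ey,-u]).T@Rot.from_rotvec([0,0,np.radians(g)]).as_matrix()
    print(g);rows(P0,R0,[C+.12*u-.019*u, C+.012*u-.019*u],[Rt]*2)
E
```

```text
[-0.161  0.386  1.385  0.     1.359 -1.844] [0.59645842 0.01579449 0.32391118]
-40
[14.2, 5.9, 2.9] [0.206, -0.576, -0.675]
[8.1, 5.9, 11.9] [0.206, -0.576, -0.675]
0
[14.2, 5.9, 2.9] [-0.003, -0.6, 0.001]
[8.1, 5.9, 11.9] [-0.003, -0.6, 0.001]
-60
[14.2, 5.9, 2.9] [0.311, -0.545, -1.013]
[8.1, 5.9, 11.9] [0.311, -0.545, -1.013]
-90
[14.2, 5.9, 2.9] [0.467, -0.472, -1.518]
[8.1, 5.9, 11.9] [0.467, -0.472, -1.518]
```

>>> {"fn": "play_rows", "kwargs": {
  "gripper": [-1,-1,-1,-1,-1,-1],
  "delta_pos": [
    [14.2,5.9,2.9],
    [14.2,5.9,2.9],
    [14.2,5.9,2.9],
    [14.2,5.9,2.9],
    [14.2,5.9,2.9],
    [14.2,5.9,2.9]
  ],
  "turn": [
    [0,-0.6,0],
    [0,-0.6,0],
    [0,-0.6,0],
    [0,-0.6,0],
    [0,-0.6,0],
    [0,-0.6,0]
  ]
}}

```text
time: 4.82
position: [0.4484, 0.0579, 0.2908]
tool_rot: [-0.054, 0.954, 0.016, 0.296]
ft_force: [0.5, 0.2, -0.4]
grip_width: 0.0846
grip_force: 0.0
```

```bash
python3 - <<'E'
from h import *
from rig import robot
o=robot.get_obs();print(o["q"].round(3),o["position"],Rot.from_quat(o["tool_rot"]).as_matrix()[:,2].round(3),-u.round(3))
c=robot.camera("wrist");pickle.dump(c,open("w1.pkl","wb"));im=c["color"][:,:,::-1].copy()
im=cv2.resize(im,None,fx=1.5,fy=1.5,interpolation=2)
for n,p in dict(tip=C+.033*u,face=C+.013*u).items(): q=proj(c,p,True);print(n,q);cv2.drawMarker(im,tuple((q*1.5).astype(int)),(0,0,255),0,8)
for k in(2,5,6):
    th=-np.radians(20*(k-5));q=proj(c,C-.011*u+.031*(np.cos(th)*X+np.sin(th)*Y),True);print(k,q);cv2.circle(im,tuple((q*1.5).astype(int)),3,(0,255,0),1)
cv2.imwrite("pics/w1.png",im)
E
```

```text
[-0.269  0.004  2.183  0.518  0.437 -2.367] [0.44836961 0.05786196 0.29078167] [ 0.563  0.062 -0.824] [ 0.57   0.064 -0.819]
tip [260.5059529  202.60495328]
face [260.36622817 195.48927535]
2 [287.93072731 203.75904323]
5 [260.09489931 218.75054919]
6 [249.2597578  216.93593583]
```

View pics/w1.png

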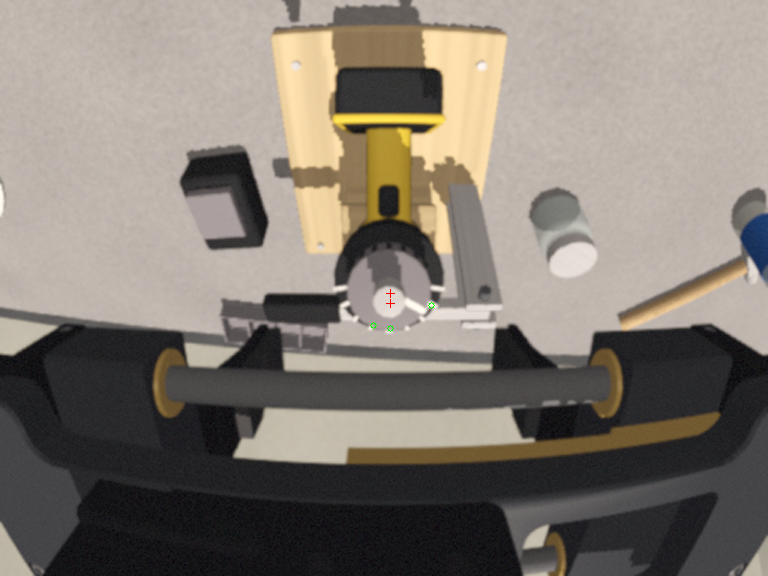

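The wrist view agrees with the estimate: the socket tip is at (388,302) against a predicted (391,304), the pointer line is at (415,305) toward mark 2, and the bar lies level. I'll go in and grip.

>>> {"fn": "play_rows", "kwargs": {
  "gripper": [-1,-1,-1,-1,-1,1,1,1,1,1,1],
  "delta_pos": [
    [0,-0.1,3],
    [0,-0.1,6],
    [0,-0.1,8.5],
    [0,-0.1,10.6],
    [0,-0.1,10.6],
    [0,-0.1,10.6],
    [0,-0.1,10.6],
    [0,-0.1,10.6],
    [0,-0.1,10.6],
    [0,-0.1,10.6],
    [0,-0.1,10.6]
  ],
  "turn": [
    [0,0,0],
    [0,0,0],
    [0,0,0],
    [0,0,0],
    [0,0,0],
    [0,0,0],
    [0,0,0],
    [0,0,0],
    [0,0,0],
    [0,0,0],
    [0,0,0]
  ],
  "squeeze": 25
}}

```text
time: 6.25
position: [0.5072, 0.0651, 0.207]
tool_rot: [-0.053, 0.955, 0.014, 0.292]
ft_force: [-3.5, -4.8, 3.6]
grip_width: 0.0494
grip_force: 25.0
```

```bash
python3 - <<'E'
from h import *
from rig import robot
o=robot.get_obs();p=o["position"]-C;R=Rot.from_quat(o["tool_rot"]).as_matrix();print(o["q"].round(3),"X,Y,u mm",(np.array([X,Y,u])@p*1000).round(1),o["ft_force"],(np.degrees(np.arccos(-R[:,2]@u))),R[:,2]@ey)
E
```

```text
[-0.193  0.289  2.181  1.037  0.191 -2.854] X,Y,u mm [-1.1 -0.  -2.9] [-3.50050564 -4.80432562  3.56795804] 1.009373438008205 -0.004401651149761238
```

>>> {"fn": "play_rows", "kwargs": {
  "gripper": [1,1,1,1,1,1,1,1,1,1,1,1],
  "delta_pos": [
    [0,0,0],
    [0,0,0],
    [0,0,0],
    [0,0,0],
    [0,0,0],
    [0,0,0],
    [0,0,0],
    [0,0,0],
    [0,0,0],
    [0,0,0],
    [0,0,0],
    [0,0,0]
  ],
  "turn": [
    [0,0,0.14],
    [0,0,0.28],
    [0,0,0.42],
    [0,0,0.56],
    [0,0,0.7],
    [0,0,0.84],
    [0,0,0.98],
    [0,0,1.12],
    [0,0,1.26],
    [0,0,1.4],
    [0,0,1.4],
    [0,0,1.4]
  ]
}}

```text
time: 7.75
position: [0.5074, 0.0654, 0.2071]
tool_rot: [0.574, 0.765, 0.199, 0.214]
ft_force: [-3.5, -3.9, 4.9]
grip_width: 0.0498
grip_force: 25.1
```

```bash
python3 - <<'E'
from h import *
from rig import robot
o=robot.get_obs();p=o["position"]-C;R=Rot.from_quat(o["tool_rot"]).as_matrix();print(o["q"].round(3),"X,Y,u mm",(np.array([X,Y,u])@p*1000).round(1),o["ft_force"],o["moment"],np.degrees(np.arccos(-R[:,2]@u)),"turned",np.degrees(np.arctan2(R[:,1]@np.cross(-u,ey),R[:,1]@ey)))
E
```

```text
[-0.192  0.289  2.181  1.038  0.192 -1.456] X,Y,u mm [-0.8  0.2 -3. ] [-3.52348423 -3.89968397  4.86648133] [-0.41736863 -0.07453362 -0.25570876] 0.9843499691995397 turned 80.12037087171825
```

>>> {"fn": "play_rows", "kwargs": {
  "gripper": [-1,-1,-1,-1,-1,-1,-1,-1,-1],
  "delta_pos": [
    [0,0,0],
    [0,0,0],
    [0,0,0],
    [0,0,0],
    [0,0,-3],
    [0,0,-6],
    [0,0,-10],
    [0,0,-13],
    [0,0,-13]
  ],
  "turn": [
    [0,0,0],
    [0,0,0],
    [0,0,0],
    [0,0,0],
    [0,0,0],
    [0,0,0],
    [0,0,0],
    [0,0,0],
    [0,0,0]
  ]
}}

```text
time: 8.88
position: [0.4349, 0.0579, 0.3163]
tool_rot: [0.574, 0.764, 0.2, 0.215]
ft_force: [-0.2, 0.7, 0.2]
grip_width: 0.0872
grip_force: 0.0
```

```bash
python3 - <<'E'
from h import *
from rig import robot
o=robot.get_obs();print(o["q"].round(3),o["ft_force"])
c=robot.camera("wrist");s=robot.camera("scene")
q=proj(c,C,True).astype(int);print(q)
for k in(5,6,7):
    th=-np.radians(20*(k-5));e=np.cos(th)*X+np.sin(th)*Y;print(k,proj(c,C+.013*u+.02*e,True)-q+[50,50],proj(s,C+.013*u+.02*e))
A=cv2.resize(c["color"][max(q[1]-50,0):q[1]+50,q[0]-50:q[0]+50,::-1],(400,400),interpolation=2)
B=cv2.resize(s["color"][90:230,220:360,::-1],(400,400),interpolation=2)
cv2.imwrite("pics/f.png",np.hstack([A,B]))
E
```

```text
[-0.279 -0.072  2.156  0.426  0.535 -0.872] [-0.24069342  0.69899417  0.15263334]
[257 180]
5 [71.1891633  56.89493566] [288.21849436 137.43220784]
6 [68.63277864 63.37387725] [286.08056638 135.23530929]
7 [63.97640591 68.593011  ] [285.0325435  133.39396082]
```

View pics/f.png

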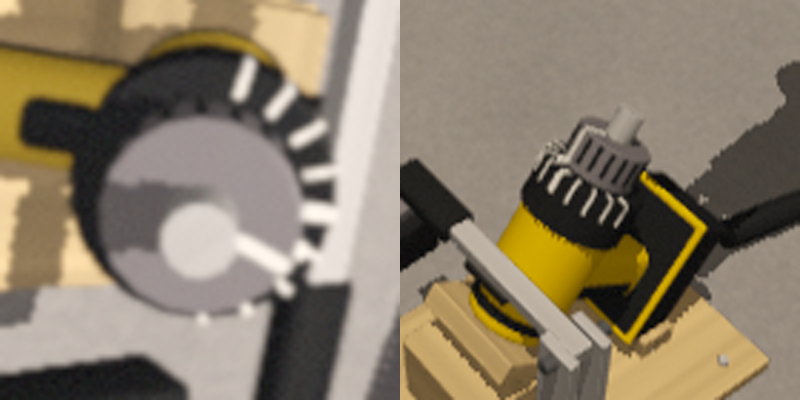

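The left crop shows mark 5 at (318,213), 6 at (305,248) and 7 at (285,288). The pointer line runs (235,240)→(290,270), which is 19° clockwise of mark 5, so it stands at setting 6. The right crop shows the bar lying level across the driver and the gripper clear.

```bash
python3 -c "
from rig import robot
print(robot.hand_in())"
```

```text
the job is handed in; nothing more can be done
None
```

The clutch collar stands at 6, checked in the final picture, and the hold-down bar is down on its stop; I've handed the job in at about 9 s with the arm clear and the battery and jar untouched, but joint 6 read -2.854 against its -2.85 limit during the collar grip, which could count against the run.

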